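Set the cellar shelf prop to its length mark and cam it shut

ROBOT

A 7-joint arm with a two-finger parallel gripper is mounted at the origin on the work surface. World frame = base frame: x ahead of the robot, y to its left, z up, the work surface at z = 0. Lengths are in m, angles in rad, forces in N, time in s.
With the tool pointing down it reaches from about 0.4 to 0.875 m from the base axis. Payload 19.3 kg.
Tool frame: the origin (TCP) lies at the very end of the fingers, on their centre line; the grasp point (between the pads) lies 19 mm behind it (bot.tcp_to_grasp is the distance from the TCP to the grasp point, in m); z points along the fingers, x is the direction in which the jaws open and shut, and the axes are right-handed (so a half turn about z gives the same grasp; the last joint's range is limited). The gripper opens to 85 mm and grips with 20 to 120 N. Pads are 22 mm wide; open, the fingers measure 114 mm over their backs; the gripper's body (76 mm by 85 mm) begins 54 mm behind the grasp point. The pads swing forward as they close: fully open they stand 13 mm farther back than shut.
Start: joints at [1.264, 0.521, -0.036, 1.599, 0.021, 1.021, -0.113], TCP at [0.147, -0.608, 0.231] pointing down, gripper open.
Joint ranges: [-2.91, 2.91], [-0.3, 2.13], [-1.5, 1.42], [0.17, 2.43], [-1.26, 4.41], [0.16, 1.93], [-2.52, 2.52]. Speed limits (rad/s): [1.89, 1.89, 2.39, 2.39, 3.01, 3.01, 3.01].

INTERFACE

Orientations are given as a unit quaternion [w, x, y, z].
In Python, from cell import bot, eyes, nets gives the robot as it stands.
- The arm moves only by the tool jog_arm, never from a script. Its argument "series" is a list of rows, each a list of 3 entries, a list of its own where there are three numbers: the shift along the world's x, y, z in units of 60 mm (1.0 is 60 mm), then the turn, a rotation vector about the world's x, y, z in units of 10 degrees (1.0 is 10 degrees), then the closure in counts, from 0 (fully open) to 255 (shut). A call has 1 to 10 rows; each row shifts and turns the commanded pose from where the row before left it; what a row does not reach is not made up. A row lasts 1/8 s, in which the tool goes at most 62.5 mm and 10.7 degrees, less where a joint would pass 70% of its speed; a pose out of reach is approached as far as the arm can. A call is refused whole if a number of a shift passes 1 or a number of a turn 1, either way. A call with a gripper value outside its range is refused whole. The fingers move at their own pace and stop on an object; the grip force is fixed at half the most. Time passes only in rows, so rows that do not move let the fingers close. It gives the time, the measured TCP pose, the force and the opening at its end, in the units of the state.
- bot.observe(): the state, without advancing time (a new reading comes with each control period).
- eyes.snapshot(name): name is "scene" or "top" or "wrist"; returns the picture (384x512x3 uint8, red, green, blue); there is no depth.
- eyes.camera_model(name): a dict with "camera_matrix" (3x3 intrinsics, pixels), "T" (4x4, takes a point from camera to world coordinates). Camera axes: x right, y up, looking along -z (the intrinsics and any distortion apply to the point x, -y, -z); pixel columns grow to the right and rows downward; lengths in m; the calibration is good to about 2 mm. A picture is of the moment at which its call begins: read the wrist's pose just before it. camera_model takes no time and is no camera call; for the wrist camera it gives the pose at the moment of the call.
- bot.sign_off(): hands the job in, once; it reports no verdict.
Trained networks look in the newest picture that a camera, given by its name, has taken for a name from the list of things; names that differ only in an ending like _2 or _b are one class to them, and where a whole thing is asked for, a point or a joint stands for the part that bears it (a point fixed in the world has none). Each returns a list of dicts, best first, with "confidence" (0 to 1); they miss things now and then, are a little off and sometimes report something else, mostly with a low value. They report only what shows in the picture. A call takes as long as a camera call. They do not tell look-alikes from the thing itself.
- nets.find_in(camera, label): "point" ([x, y, z] in m, in the coordinates of the camera as it stood for that picture, good to about 4 mm: the middle of the surface that is visible of it).
- nets.trace(camera, label): "mask" (384x512 bool, what is visible of it).
The state is a dict: "clock": time; "joint_pos": joint angles; "joint_vel": joint speeds; "tau": joint torques, N m; "tcp_pos": TCP position; "tool_rot": TCP orientation; "ft_force": force on the tool from outside, world axes, zero at the start; "wrist_torque": the same for the moment, N m; "finger_gap": opening from 0.0 (shut) to 1.0 (fully open).
Only numpy, scipy, OpenCV 4.12 (cv2) and the standard library are available. Lean on these libraries where they do the work, as an engineer would, in place of code of your own. Each camera call takes 0.05 s, during which the arm holds its last target.

TASK

Set the adjustable prop for the sagging bottle shelf: take the sliding leg by its round head, draw it up until the dark mark ring just shows at the top of the cam collar and, holding it exactly there, sweep the cam lever round against its stop to close it. The worn cam does not carry the leg by itself, so finish still gripping the head, with the leg at its mark and the lever closed; don't swing the lever before the leg is at the mark, and leave the bottle, cup and carton where they stand.

Things in the scene. Friction and masses are not known exactly. Their poses are not given: they have to be found in the camera images.
- prop: Telescopic shelf prop on a 130 mm square, 14 mm thick dark steel foot fixed to the bench. Origin: middle of the foot's underside, on the prop's upright axis; z up. A 36 mm thick sleeve rises from it, with a cam collar (46 to 60 mm across) at 106 to 120 mm height. Leg, head and lever all share the prop's upright axis.
- collar_top (a point): On the prop's axis at the level of the cam collar's upper edge, 120 mm above the bench. Does not move.
- swivel_head: Round black knurled head on top of the sliding leg, 36 mm across and 30 mm high, the place to grip from above. It spins freely on the leg about the upright axis, so a gripper holding it may turn about that axis. Origin: centre of its underside, 15 mm above the collar's top when the leg is fully down and 50 mm above it when the leg is at its mark.
- head_mid (a point): Centre of the swivel head, 15 mm above its underside; 150 mm above the bench with the leg fully down, 185 mm with the leg at its mark.
- leg (a joint): Height of the sliding leg (24 mm rod), m: 0 fully down, as it starts; 0.035 at the length mark (the lower edge of the 4 mm dark ring on the rod is then level with the collar's top; lower down the ring is hidden in the collar); 0.065 upper stop. Leg and head weigh 0.3 to 0.55 kg and sink if let go.
- cam_lever (a joint): Turn of the cam lever about the prop's upright axis, rad: 0 fully open, 0.9 closed against its stop lug; it starts at 0 to 0.2. It grows counter-clockwise seen from above. It stays where it is left; sweeping it takes 1 to 3 N at the paddle. At 0 the lever points 2.02 rad clockwise (seen from above) from the prop's x axis.
- lever_top (a point): Middle of the top edge of the lever's upright steel paddle, 43 mm from the prop's axis, 189 mm above the bench. The paddle is a radial plate 8 mm thick, 24 to 62 mm from the axis, 107 to 189 mm above the bench. With the leg at its mark its top is 4 mm above the head's middle, so a finger gripping the head, its tip reaching lower, sweeps it along as the gripper turns about the axis.
- wine_bottle: Bystander: standing dark green wine bottle, 74 mm across, 290 mm high; origin at the centre of its underside. Leave alone.
- tin_cup: Bystander: steel cup, mouth up, 76 mm across, 75 mm high; origin at the centre of its underside. Leave alone.
- carton: Bystander: open cardboard box 120 x 90 x 60 mm high; origin at the centre of its underside. Leave alone.
Mind the look-alikes: they are no part of the job. What is shaped like the prop but green or purple is not meant.

How it is judged:
On the way, in this order (a step that is already met when the one before it is completed fails the run):
1. the leg is held by its head at the length mark, the lever still open (value of joint leg between 0.03 and 0.04 m and contact force between the fingers and swivel_head above 1 N and value of joint cam_lever below 0.4 rad), for 0.2 s.
2. the lever is closed while the leg is held at the mark (value of joint leg between 0.03 and 0.04 m and contact force between the fingers and swivel_head above 1 N and value of joint cam_lever above 0.78 rad), for 0.2 s.
At the end, for the whole second after the job is handed in: The fingers still grip the swivel head (more than 1 N) and alone carry the leg, at rest, within 5 mm of its length mark; the cam lever is within 0.12 rad of its closed stop; bottle, cup and carton are within 30 mm of where they stood (all of step 2 and linear speed of swivel_head below 0.02 m/s and contact force between swivel_head and wine_bottle below 0.2 N and contact force between swivel_head and tin_cup below 0.2 N and contact force between swivel_head and carton below 0.2 N and distance of each of wine_bottle, tin_cup, carton from where it was at the start of the episode below 0.03 m); the arm keeps its last pose, push and grip.
It fails at once if the lever is swung towards closed while the leg is away from its length mark (more than 8 mm) (value of joint cam_lever above 0.4 rad and (value of joint leg below 0.027 m or value of joint leg above 0.043 m)).
It fails at once if the standing wine bottle is shifted (30 mm) or knocked over (distance of wine_bottle from where it was at the start of the episode above 0.03 m or angle between wine_bottle's own z axis and vertical above 0.3 rad).
It fails at once if the tin cup is shifted (30 mm) or knocked over (distance of tin_cup from where it was at the start of the episode above 0.03 m or angle between tin_cup's own z axis and vertical above 0.3 rad).
It fails at once if the small open carton is shifted (30 mm) or knocked over (distance of carton from where it was at the start of the episode above 0.03 m or angle between carton's own z axis and vertical above 0.3 rad).
It also fails if it takes over 45 s, if anything falls off the work surface, if the arm or the gripper's body presses on something with over 40 N, if the wrist force passes 120 N, or if a joint passes its speed limit or range.

## Working session

There is one attempt and no reset: what is moved stays moved. The work goes in short steps, Python scripts to look and compute and a tool call to move; the robot and the scene stay as the last step left them, time stands still between calls to the robot, and variables do not carry over. Pictures are saved under pics/ and viewed, and the job is handed in when it is done.

Besides the shell and the picture viewer there is one more tool, called after "Request:" as a command line: name --argument value ..., lists and objects as JSON in quotes. jog_arm: Moves the arm, as the interface text tells. Its arguments: {"type":"object","properties":{"series":{"type":"array","items":{"type":"array"}}},"required":["series"]}

```bash
mkdir -p pics; ls; python3 - <<'E'
from cell import bot, eyes, nets
import cv2, numpy as np
print(bot.observe())
for c in ["scene","top"]:
    im=eyes.snapshot(c); cv2.imwrite(f"pics/{c}0.png",im[:,:,::-1])
    m=eyes.camera_model(c); T=np.array(m["T"]); print(c,np.round(m["camera_matrix"],1).tolist(),np.round(T,3).tolist(), [k for k in m])
    for l in ["prop","swivel_head","cam_lever","wine_bottle","tin_cup","carton"]:
        for d in nets.find_in(c,l):
            p=T@np.r_[d["point"],1]; print(c,l,round(d["confidence"],2),np.round(p[:3],3))
print(bot.observe()["clock"])
E
```

```text
pics
{'clock': 0.0, 'joint_pos': array([ 1.26383886,  0.52201374, -0.03632047,  1.5999895 ,  0.02123744,
        1.02111428, -0.11276136]), 'joint_vel': array([-5.46303247e-04,  9.24211979e-04, -5.21934732e-04,  3.25850095e-04,
        3.93400660e-05, -4.92162535e-04, -1.10526043e-03]), 'tau': array([-1.19516029e-03, -9.27091670e+01,  1.97974026e+00, -3.69934058e+01,
        1.78511767e-02,  8.08464159e-03, -9.64827927e-05]), 'tcp_pos': array([ 0.14646653, -0.60725218,  0.23073262]), 'tool_rot': array([-3.04592876e-04,  7.85681907e-01, -6.18630436e-01, -4.81263829e-04]), 'ft_force': array([-0.89385125, -0.6144379 ,  0.15001177]), 'wrist_torque': array([ 0.05252674,  0.0026498 , -0.04755279]), 'finger_gap': 0.9981718657517176}
scene [[497.1, 0.0, 255.8], [0.0, 497.1, 191.3], [0.0, 0.0, 1.0]] [[0.6, -0.536, 0.594, 1.328], [0.8, 0.42, -0.428, -0.548], [-0.02, 0.732, 0.681, 1.049], [0.0, 0.0, 0.0, 1.0]] ['camera_matrix', 'T']
scene prop 0.92 [ 0.303 -0.202  0.031]
scene prop 0.91 [ 0.516 -0.159  0.028]
scene prop 0.67 [ 0.434 -0.377  0.027]
scene swivel_head 0.7 [ 0.295 -0.192  0.163]
sc
[... 594 characters left out ...]
, 0.02, 0.04], [-0.004, 0.225, 0.974, 1.108], [0.0, 0.0, 0.0, 1.0]] ['camera_matrix', 'T']
top prop 0.97 [ 0.414 -0.354  0.021]
top prop 0.87 [ 0.784 -0.186  0.019]
top prop 0.87 [ 0.291 -0.184  0.018]
top prop 0.68 [ 0.499 -0.167  0.123]
top prop 0.55 [ 0.498 -0.135  0.019]
top swivel_head 0.77 [ 0.417 -0.364  0.165]
top swivel_head 0.68 [ 0.787 -0.19   0.166]
top swivel_head 0.6 [ 0.283 -0.189  0.167]
top swivel_head 0.49 [ 0.504 -0.14   0.171]
top cam_lever 0.72 [ 0.295 -0.209  0.121]
top cam_lever 0.57 [ 0.794 -0.22   0.13 ]
top cam_lever 0.54 [ 0.5   -0.169  0.127]
top wine_bottle 0.77 [0.414 0.062 0.195]
top tin_cup 0.57 [ 0.666 -0.023  0.036]
top carton 0.83 [ 0.634 -0.355  0.014]
0.7
```

View pics/scene0.png

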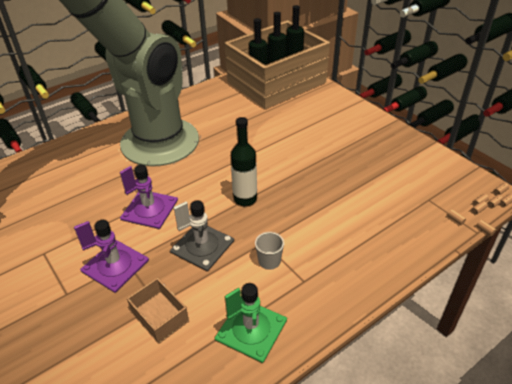

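View pics/top0.png

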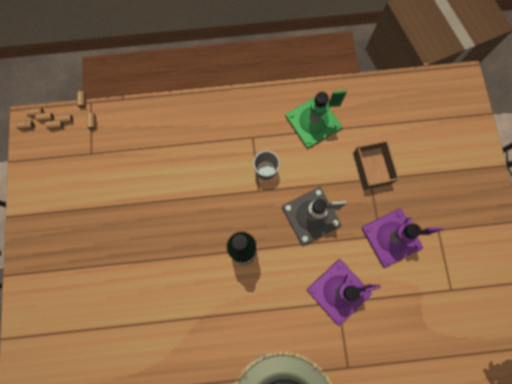

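The images show one grey prop and three look-alikes:

| Prop | Scene pixel | Top pixel |
|---|---|---|
| Grey, dark steel foot | (203,235) | (315,212) |
| Green | (250,320) | (318,115) |
| Purple | (115,255) | (400,235) |
| Purple | (150,200) | (345,290) |

By the description I choose the grey one. Next I'll check it in a close crop and measure it.

```bash
cat > h.py <<'E'
from cell import bot, eyes, nets
import cv2, numpy as np
def cam(c):
    m=eyes.camera_model(c); return np.array(m["camera_matrix"]),np.array(m["T"])
def proj(K,T,P):
    P=np.atleast_2d(P); q=(P-T[:3,3])@T[:3,:3]; q=q*[1,-1,-1]; u=q@K.T; return u[:,:2]/u[:,2:]
def ray(K,T,uv):
    d=np.linalg.inv(K)@np.r_[uv,1]; d=T[:3,:3]@(d*[1,-1,-1]); return T[:3,3],d/np.linalg.norm(d)
def tri(rs):
    A=0;b=0
    for o,d in rs:
        M=np.eye(3)-np.outer(d,d); A=A+M; b=b+M@o
    return np.linalg.solve(A,b)
E
python3 - <<'E'
from h import *
import cv2
o=[]
for c,(x0,y0,x1,y1) in {"scene":(160,185,245,275),"top":(275,175,355,250)}.items():
    im=eyes.snapshot(c); K,T=cam(c)
    for l in ["swivel_head","cam_lever","prop"]:
        for d in nets.trace(c,l):
            m=d["mask"]; v,u=np.nonzero(m)
            if x0<u.mean()<x1 and y0<v.mean()<y1: print(c,l,d["confidence"],m.sum(),u.mean(),v.mean(),u.min(),u.max(),v.min(),v.max())
    o.append(cv2.resize(im[y0:y1,x0:x1],(400,450 if c=="scene" else 375),interpolation=cv2.INTER_CUBIC))
o[1]=cv2.copyMakeBorder(o[1],0,75,0,0,0)
cv2.imwrite("pics/crop1.png",np.hstack(o)[:,:,::-1])
E
```

```text
scene swivel_head 0.67 194 196.51546391752578 208.73711340206185 190 203 201 217
scene swivel_head 0.42 541 186.53049907578557 217.60628465804066 174 206 202 230
scene cam_lever 0.86 444 185.32657657657657 217.80405405405406 174 205 203 230
scene prop 0.95 2514 198.11575178997614 236.703261734288 171 232 200 270
top swivel_head 0.75 160 319.3875 205.6375 313 326 199 212
top cam_lever 0.82 318 327.54716981132077 208.36163522012578 308 346 200 218
```

View pics/crop1.png

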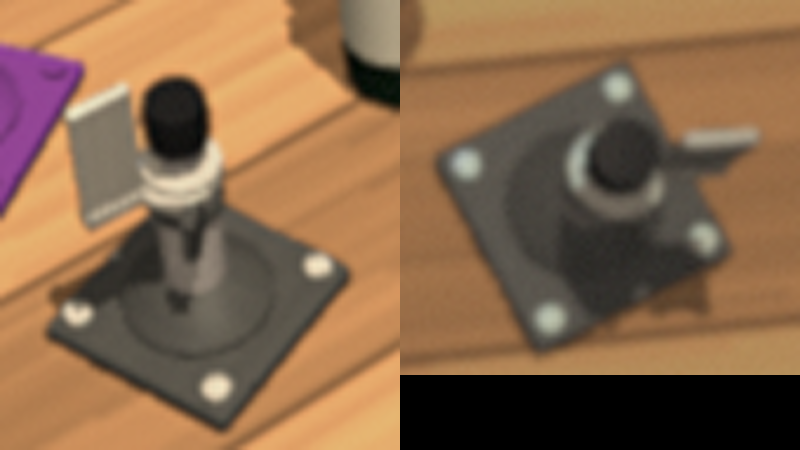

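```bash
python3 - <<'E'
from h import *
def plane(c,uv,z):
    K,T=cam(c); o,d=ray(K,T,uv); return o+d*(z-o[2])/d[2]
t=lambda x,y:(275+(x-400)/5,175+y/5); s=lambda x,y:(160+x/4.706,185+y/5)
B=[plane("top",t(*p),.016) for p in [(466,163),(618,87),(705,237),(550,318)]]
C=[plane("top",t(*p),.014) for p in [(438,158),(625,62),(728,252),(543,352)]]
S=[plane("scene",s(*p),.014) for p in [(48,332),(222,430),(350,275)]]
print(np.round(B,3),np.mean(B,0)); print(np.round(C,3),np.mean(C,0)); print(np.round(S,3),(S[0]+S[2])/2)
for a in(C,S): 
    e=a[1]-a[0]; print(np.degrees(np.arctan2(e[1],e[0])))
K1,T1=cam("scene");K2,T2=cam("top")
print("head tri",tri([ray(K1,T1,(196.5,208.7)),ray(K2,T2,(319.4,205.6))]))
L=[plane("top",t(*p),.189) for p in [(685,139),(758,134)]]; print("pad top",np.round(L,3))
L2=[plane("scene",s(*p),.189) for p in [(66,118),(128,86)]]; print("pad scene",np.round(L2,3))
print(plane("top",(319.4,205.6),.162),plane("scene",(196.5,208.7),.15))
E
```

```text
[[ 0.532 -0.079  0.016]
 [ 0.567 -0.173  0.016]
 [ 0.475 -0.21   0.016]
 [ 0.438 -0.115  0.016]] [ 0.50300273 -0.14411699  0.016     ]
[[ 0.537 -0.063  0.014]
 [ 0.582 -0.179  0.014]
 [ 0.465 -0.222  0.014]
 [ 0.419 -0.109  0.014]] [ 0.5009293  -0.14337689  0.014     ]
[[ 0.473 -0.224  0.014]
 [ 0.591 -0.18   0.014]
 [ 0.547 -0.062  0.014]] [ 0.50981429 -0.14302788  0.014     ]
-68.60698190146003
20.183777551943127
head tri [ 0.50419365 -0.14299295  0.15268305]
pad top [[ 0.501 -0.168  0.189]
 [ 0.5   -0.204  0.189]]
pad scene [[ 0.503 -0.203  0.189]
 [ 0.504 -0.165  0.189]]
[ 0.50238936 -0.14147352  0.162     ] [ 0.50190203 -0.14152789  0.15      ]
```

The crop confirms the grey prop: dark square foot, black head and steel paddle. The axis is at about (0.503, -0.143), with the lever at a heading of about -91° and nearly open. I'll lift clear, travel over it and turn to a jaw heading of about -148°.

Request:
jog_arm --series '[[[0, 0, 1], [0, 0, -0.7], 0], [[0.5, 0.6, 0], [0, 0, -0.7], 0], [[0.6, 0.8, 0], [0, 0, -0.7], 0], [[0.6, 0.8, 0], [0, 0, -0.7], 0], [[0.6, 0.8, 0], [0, 0, -0.7], 0], [[0.6, 0.8, 0], [0, 0, -0.7], 0], [[0.6, 0.8, 0], [0, 0, -0.7], 0], [[0.6, 0.8, 0], [0, 0, -0.7], 0], [[0.6, 0.8, 0], [0, 0, -0.7], 0], [[0.6, 0.8, 0], [0, 0, -0.7], 0]]'

```text
clock: 2.35
tcp_pos: [0.4656, -0.1859, 0.2916]
tool_rot: [0.0, -0.287, 0.958, -0.0]
ft_force: [1.5, -0.8, -0.7]
finger_gap: 1.002
```

Request:
jog_arm --series '[[[0.6, 0.7, 0], [0, 0, 0], 0], [[0, 0, 0], [0, 0, 0], 0], [[0, 0, 0], [0, 0, 0], 0]]'

```text
clock: 2.72
tcp_pos: [0.5003, -0.1459, 0.2912]
tool_rot: [-0.0, -0.289, 0.957, -0.0]
ft_force: [-1.3, 0.1, 0.9]
finger_gap: 0.999
```

```bash
python3 - <<'E'
from h import *
s=bot.observe(); print(s["joint_pos"].round(3),s["tcp_pos"],s["ft_force"])
K,T=cam("wrist"); im=eyes.snapshot("wrist"); cv2.imwrite("pics/w1.png",im[:,:,::-1])
for l in ["swivel_head","cam_lever"]:
    for d in nets.trace("wrist",l):
        v,u=np.nonzero(d["mask"]); print(l,d["confidence"],u.size,u.mean(),v.mean(),u.min(),u.max(),v.min(),v.max())
    for d in nets.find_in("wrist",l): print((T@np.r_[d["point"],1])[:3].round(4),d["confidence"])
print(K.round(1),T.round(3)); 
for z in(.12,.15,.165): print(proj(K,T,[.503,-.143,z]))
E
```

```text
[ 0.232  0.293 -0.079  1.794  0.027  1.055 -2.412] [ 0.50030128 -0.14592149  0.29119638] [-1.3393093   0.07365581  0.8758383 ]
swivel_head 0.6 1119 247.23592493297588 179.56657730116174 230 265 160 198
[ 0.2932 -0.1891  0.166 ] 0.93
[ 0.5012 -0.1425  0.1656] 0.74
[ 0.42   -0.3582  0.1644] 0.62
[0.4376 0.0319 0.0876] 0.29
cam_lever 0.84 3171 450.5808893093661 221.47650583412172 397 499 191 254
cam_lever 0.8 1418 437.9055007052186 32.08251057827927 414 506 0 63
cam_lever 0.65 1385 262.3768953068592 151.1176895306859 227 290 124 181
[ 0.2944 -0.2255  0.1449] 0.85
[ 0.4293 -0.3577  0.123 ] 0.8
[ 0.5058 -0.1718  0.1332] 0.76
[ 0.5091 -0.1496  0.1641] 0.7
[[285.7   0.  251.6]
 [  0.  285.7 188.4]
 [  0.    0.    1. ]] [[-0.834  0.53   0.157  0.54 ]
 [-0.552 -0.799 -0.236 -0.206]
 [ 0.001 -0.284  0.959  0.433]
 [ 0.     0.     0.     1.   ]]
[[247.83700772 171.31247101]]
[[247.48444206 177.96980562]]
[[247.28071049 181.81677493]]
```

View pics/w1.png

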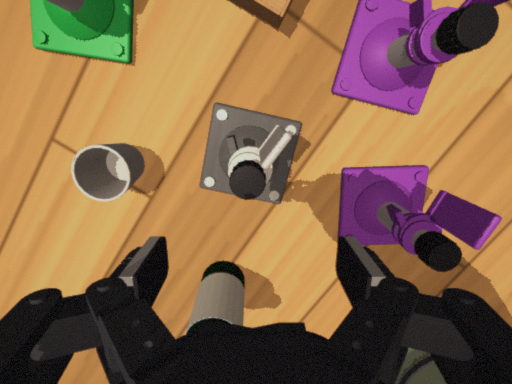

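The wrist view shows the head at (247,180), which matches the predicted axis (0.503, -0.143). The lever runs up-right from it to about (290,130), roughly 50° counter-clockwise of the right finger. I'll descend.

Request:
jog_arm --series '[[[0.045, 0.05, -0.5], [0, 0, 0], 0], [[0, 0, -0.5], [0, 0, 0], 0], [[0, 0, -0.5], [0, 0, 0], 0], [[0, 0, -0.4], [0, 0, 0], 0], [[0, 0, -0.3], [0, 0, 0], 0], [[0, 0, -0.3], [0, 0, 0], 0], [[0, 0, -0.13], [0, 0, 0], 0], [[0, 0, 0], [0, 0, 0], 0], [[0, 0, 0], [0, 0, 0], 0]]'

```text
clock: 4.1
tcp_pos: [0.5036, -0.1427, 0.1341]
tool_rot: [0.0, -0.289, 0.957, -0.0]
ft_force: [1.2, 0.7, 0.6]
finger_gap: 0.999
```

```bash
python3 - <<'E'
from h import *
s=bot.observe(); print(s["joint_pos"].round(3),s["tcp_pos"],s["ft_force"])
for c in ["wrist","scene"]:
    im=eyes.snapshot(c)
    if c=="scene": im=cv2.resize(im[130:280,120:300],(720,600),interpolation=cv2.INTER_CUBIC)
    cv2.imwrite(f"pics/{c}2.png",im[:,:,::-1])
E
```

```text
[ 0.215  0.495 -0.069  1.953  0.052  0.694 -2.442] [ 0.50359053 -0.14272581  0.13412439] [1.18076142 0.68516042 0.62457364]
```

View pics/wrist2.png

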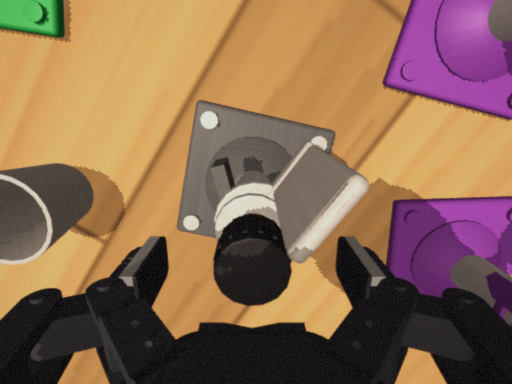

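View pics/scene2.png

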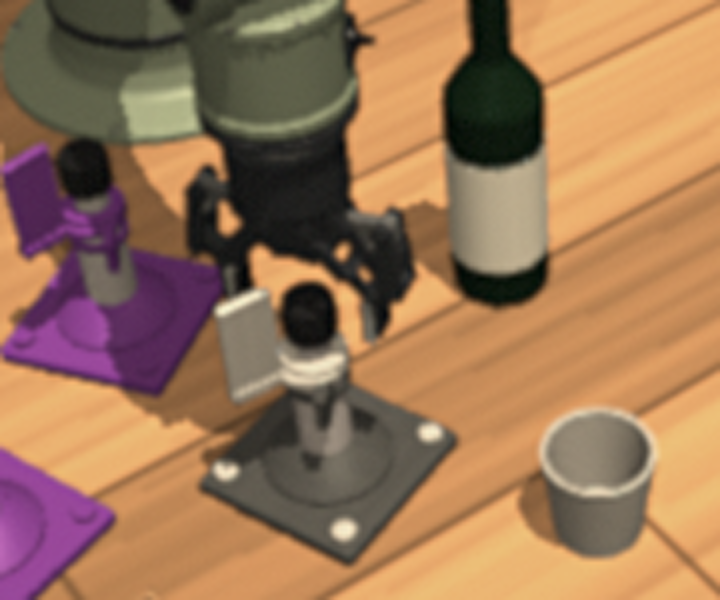

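```bash
python3 - <<'E'
from h import *
K,T=cam("wrist"); a=np.array([.503,-.143])
for h in (-85,-91,-97):
    h=np.radians(h);d=np.array([np.cos(h),np.sin(h)]);n=np.array([-d[1],d[0]])
    print([proj(K,T,np.r_[a+r*d+s*.004*n,.189])[0].round(0).tolist() for r in(.024,.062) for s in(-1,1)])
print(proj(K,T,[.503,-.143,.165]))
E
```

```text
[[297.0, 264.0], [276.0, 254.0], [360.0, 168.0], [338.0, 156.0]]
[[302.0, 268.0], [283.0, 256.0], [376.0, 180.0], [356.0, 166.0]]
[[307.0, 273.0], [290.0, 259.0], [390.0, 193.0], [372.0, 177.0]]
[[252.54527225 272.85947691]]
```

The measured lever heading is about -89° and the head is centred, so the finger clears the paddle. I'll close on the head.

Request:
jog_arm --series '[[[0, 0, 0], [0, 0, 0], 255], [[0, 0, 0], [0, 0, 0], 255], [[0, 0, 0], [0, 0, 0], 255], [[0, 0, 0], [0, 0, 0], 255], [[0, 0, 0], [0, 0, 0], 255], [[0, 0, 0], [0, 0, 0], 255]]'

```text
clock: 4.95
tcp_pos: [0.5034, -0.1425, 0.1338]
tool_rot: [0.0, -0.289, 0.957, -0.0]
ft_force: [-2.1, 0.4, 6.3]
finger_gap: 0.406
```

```bash
python3 - <<'E'
from h import *
s=bot.observe(); print(s["tcp_pos"],s["ft_force"],s["wrist_torque"],s["finger_gap"])
for c in ["wrist","scene"]:
    im=eyes.snapshot(c)
    if c=="scene": im=cv2.resize(im[130:280,120:300],(720,600),interpolation=cv2.INTER_CUBIC)
    cv2.imwrite(f"pics/{c}3.png",im[:,:,::-1])
E
```

```text
[ 0.50336675 -0.14253319  0.13376913] [-2.13999915  0.40890748  6.31666328] [0.11333455 0.32135901 0.01603695] 0.4062277537298711
```

View pics/wrist3.png

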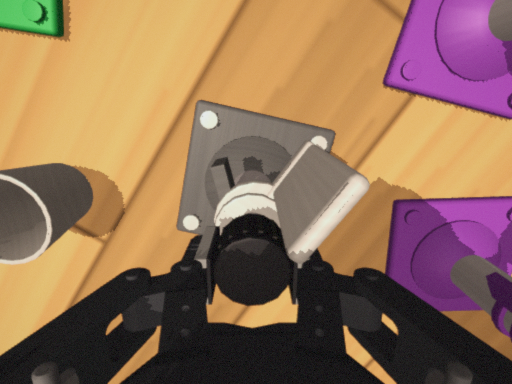

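View pics/scene3.png

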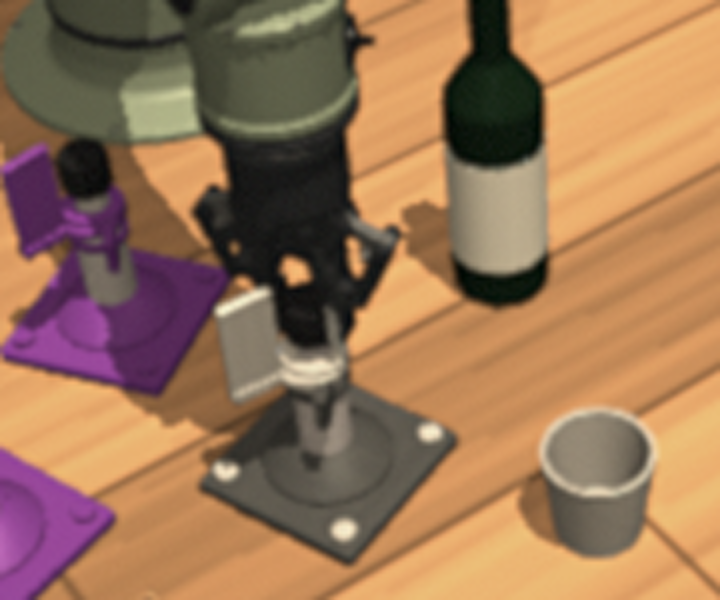

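The head is held (gap 0.41) and the lever is unmoved. I'll draw the leg up 35 mm slowly.

Request:
jog_arm --series '[[[0, 0, 0.1], [0, 0, 0], 255], [[0, 0, 0.1], [0, 0, 0], 255], [[0, 0, 0.1], [0, 0, 0], 255], [[0, 0, 0.1], [0, 0, 0], 255], [[0, 0, 0.1], [0, 0, 0], 255], [[0, 0, 0.085], [0, 0, 0], 255], [[0, 0, 0], [0, 0, 0], 255], [[0, 0, 0], [0, 0, 0], 255]]'

```text
clock: 6.05
tcp_pos: [0.5033, -0.1425, 0.1685]
tool_rot: [0.0, -0.289, 0.957, 0.0]
ft_force: [1.8, -0.1, -3.1]
finger_gap: 0.405
```

```bash
python3 - <<'E'
from h import *
s=bot.observe(); print(s["tcp_pos"],s["ft_force"],s["wrist_torque"],s["finger_gap"],s["joint_pos"].round(2))
im={}
for c in ["wrist","scene"]:
    im[c]=eyes.snapshot(c)
a=cv2.resize(im["scene"][180:240,165:245],(800,600),interpolation=cv2.INTER_CUBIC)
b=cv2.resize(im["wrist"][140:320,160:400],(800,600),interpolation=cv2.INTER_CUBIC)
cv2.imwrite("pics/s4.png",a[:,:,::-1]);cv2.imwrite("pics/w4.png",b[:,:,::-1])
K,T=cam("scene"); P=proj(K,T,[[.503,-.143,z] for z in(.12,.124,.15,.17,.2)]);print(P.round(1),((P-[165,180])*10).round())
K,T=cam("wrist"); P=proj(K,T,[[.503,-.143,z] for z in(.12,.124,.155,.17,.2)]);print(((P-[160,140])*3.333).round())
E
```

```text
[ 0.50330852 -0.14253559  0.16851721] [ 1.8149686  -0.05819425 -3.13106097] [ 0.13779248 -0.40556334 -0.01214629] 0.4046861643798342 [ 0.22  0.44 -0.07  1.93  0.04  0.77 -2.43]
[[197.4 217.3]
 [197.3 216.3]
 [196.2 209.2]
 [195.4 203.6]
 [194.2 195. ]] [[324. 373.]
 [323. 363.]
 [312. 292.]
 [304. 236.]
 [292. 150.]]
[[307. 230.]
 [307. 237.]
 [307. 300.]
 [307. 339.]
 [308. 444.]]
```

View pics/s4.png

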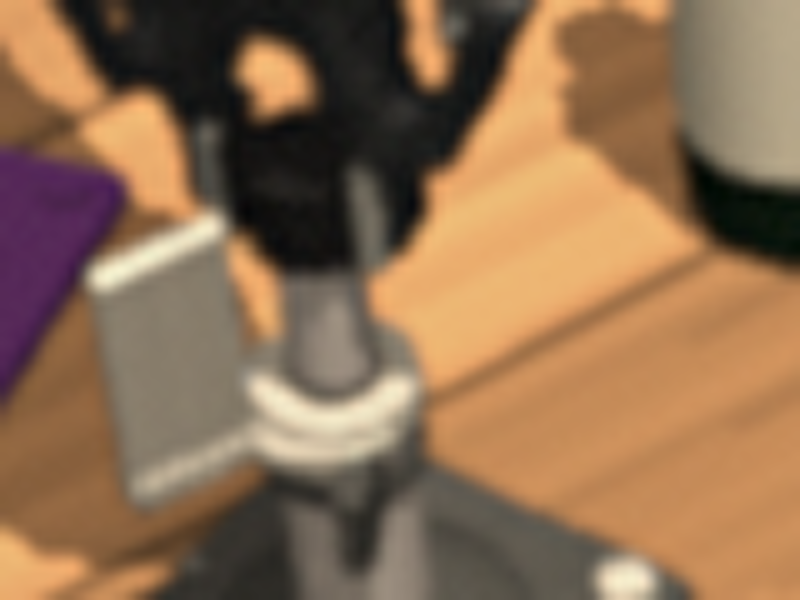

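View pics/w4.png

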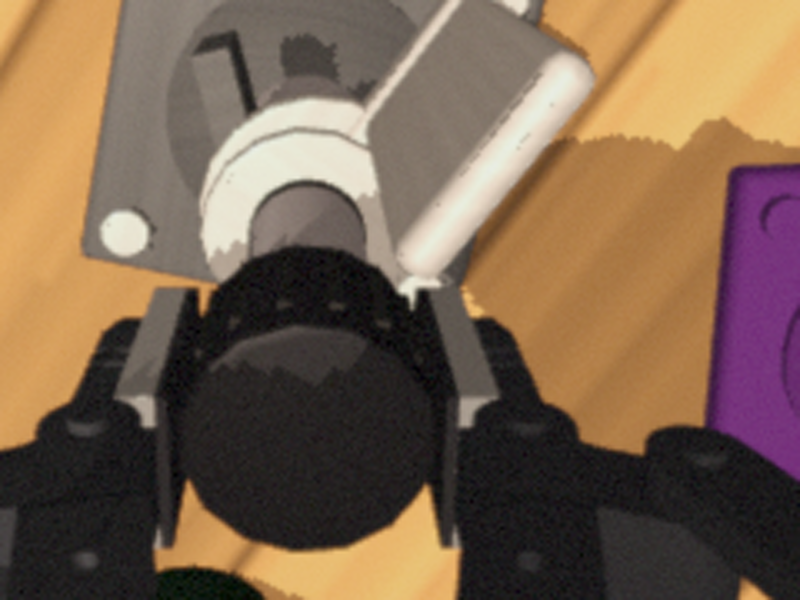

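```bash
python3 - <<'E'
from h import *
a=cv2.imread("pics/wrist3.png"); b=eyes.snapshot("wrist")[:,:,::-1].copy(); cv2.imwrite("pics/wrist4.png",b)
# head patch shift
g=[cv2.equalizeHist(cv2.cvtColor(x,cv2.COLOR_BGR2GRAY)[238:312,205:300]) for x in(a,b)]
print(cv2.phaseCorrelate(g[0].astype(float),g[1].astype(float),cv2.createHanningWindow(g[0].shape[::-1],cv2.CV_64F)))
r=cv2.matchTemplate(cv2.cvtColor(b,cv2.COLOR_BGR2GRAY)[225:320,200:305],cv2.cvtColor(a,cv2.COLOR_BGR2GRAY)[238:310,212:294],cv2.TM_CCOEFF_NORMED);print(cv2.minMaxLoc(r), "expect (12,13)")
K,T=cam("wrist"); print(proj(K,T,[[.503,-.143,z] for z in(.19,.2,.205)]))
x=cv2.resize(b[180:225,220:280],(800,600),interpolation=cv2.INTER_NEAREST); cv2.imwrite("pics/w4z.png",cv2.convertScaleAbs(x,alpha=1.3))
# bottom-of-head silhouettes
print([cv2.cvtColor(x,cv2.COLOR_BGR2GRAY)[296:316,252].tolist() for x in(a,b)])
E
```

```text
((0.12493240979922149, -0.15821882580777924), 0.563638646841587)
(-0.04062874987721443, 0.9228097200393677, (0, 0), (12, 13)) expect (12,13)
[[252.21031301 261.18935888]
 [252.26106139 273.20827133]
 [252.28945798 279.93353296]]
[[36, 32, 35, 28, 27, 27, 33, 24, 37, 97, 165, 177, 178, 181, 181, 183, 185, 187, 187, 186], [29, 28, 29, 27, 29, 30, 28, 33, 53, 122, 189, 193, 192, 192, 193, 193, 192, 194, 192, 193]]
```

View pics/w4z.png

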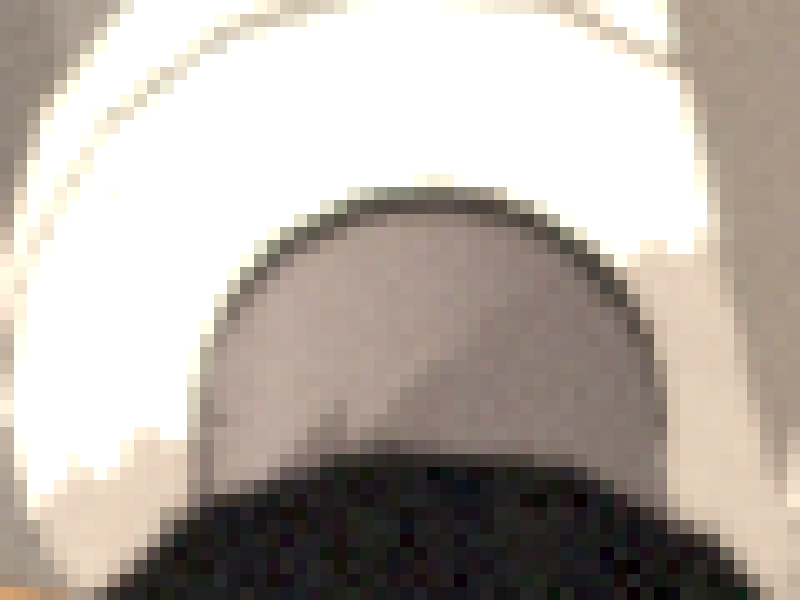

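The mark ring shows as a thin dark arc about 2 px thick right at the collar edge. The head hasn't slipped in the grip (0.16 px shift), so the leg is at about 34.7 mm. Now I'll start the sweep counter-clockwise.

Request:
jog_arm --series '[[[0, 0, 0], [0, 0, 0], 255], [[0, 0, 0], [0, 0, 0.5], 255], [[0, 0, 0], [0, 0, 0.6], 255], [[0, 0, 0], [0, 0, 0.6], 255], [[0, 0, 0], [0, 0, 0.6], 255], [[0, 0, 0], [0, 0, 0.6], 255], [[0, 0, 0], [0, 0, 0.6], 255], [[0, 0, 0], [0, 0, 0.5], 255], [[0, 0, 0], [0, 0, 0], 255], [[0, 0, 0], [0, 0, 0], 255]]'

```text
clock: 7.45
tcp_pos: [0.5035, -0.1423, 0.1686]
tool_rot: [0.0, -0.598, 0.802, 0.0]
ft_force: [4.2, 3.0, -4.4]
finger_gap: 0.402
```

```bash
python3 - <<'E'
from h import *
s=bot.observe(); print(s["tcp_pos"],s["ft_force"],s["wrist_torque"],s["finger_gap"],s["joint_pos"].round(2))
b=eyes.snapshot("wrist")
cv2.imwrite("pics/w5.png",b[:,:,::-1])
q=s["tool_rot"];print(np.degrees(np.arctan2(2*q[1]*q[2],2*q[1]**2-1)))
E
```

```text
[ 0.50347133 -0.14233382  0.16856823] [ 4.15376595  2.96024513 -4.38599736] [ 0.62217641 -0.8325298   0.05210671] 0.40233673902922423 [ 0.35  0.45 -0.25  1.92  0.15  0.79 -1.84]
-106.55761515065687
```

View pics/w5.png

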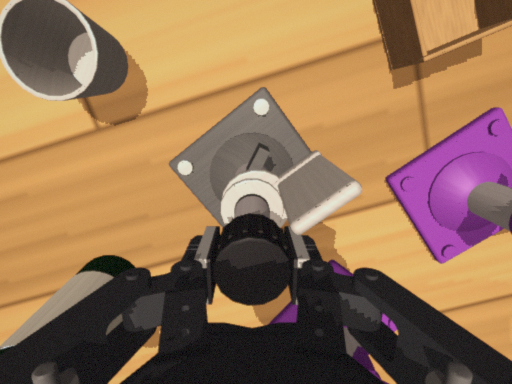

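The lever is moving, trailing contact at about 33°, and the leg height hasn't changed. I'll continue.

Request:
jog_arm --series '[[[0, 0, 0], [0, 0, 0.5], 255], [[0, 0, 0], [0, 0, 0.6], 255], [[0, 0, 0], [0, 0, 0.6], 255], [[0, 0, 0], [0, 0, 0.6], 255], [[0, 0, 0], [0, 0, 0.4], 255], [[0, 0, 0], [0, 0, 0.2], 255], [[0, 0, 0], [0, 0, 0], 255], [[0, 0, 0], [0, 0, 0], 255]]'

```text
clock: 8.5
tcp_pos: [0.5033, -0.1423, 0.1686]
tool_rot: [-0.0, 0.78, -0.626, -0.0]
ft_force: [3.0, 3.4, -4.2]
finger_gap: 0.404
```

```bash
python3 - <<'E'
from h import *
s=bot.observe(); print(s["tcp_pos"],s["ft_force"],s["wrist_torque"],s["finger_gap"],s["joint_pos"].round(2))
b=eyes.snapshot("wrist")
cv2.imwrite("pics/w6.png",b[:,:,::-1])
q=s["tool_rot"];print(np.degrees(np.arctan2(2*q[1]*q[2],2*q[1]**2-1)))
K,T=cam("wrist"); a=np.array([.503,-.143])
for h in (-60,-52,-43,-35):
    h=np.radians(h);d=np.array([np.cos(h),np.sin(h)]);n=np.array([-d[1],d[0]])
    print([proj(K,T,np.r_[a+r*d+s*.004*n,.189])[0].round(0).tolist() for r in(.024,.062) for s in(-1,1)])
E
```

```text
[ 0.5033369  -0.14226871  0.16858912] [ 2.97115748  3.42636562 -4.17977546] [ 1.03665963 -0.60670927 -0.43877291] 0.40400015146941676 [ 0.44  0.46 -0.37  1.91  0.23  0.8  -1.4 ]
-77.5486091020712
[[305.0, 255.0], [300.0, 240.0], [384.0, 233.0], [381.0, 217.0]]
[[303.0, 249.0], [297.0, 235.0], [381.0, 216.0], [375.0, 201.0]]
[[301.0, 242.0], [292.0, 229.0], [374.0, 198.0], [365.0, 184.0]]
[[298.0, 236.0], [286.0, 224.0], [364.0, 182.0], [353.0, 169.0]]
```

View pics/w6.png

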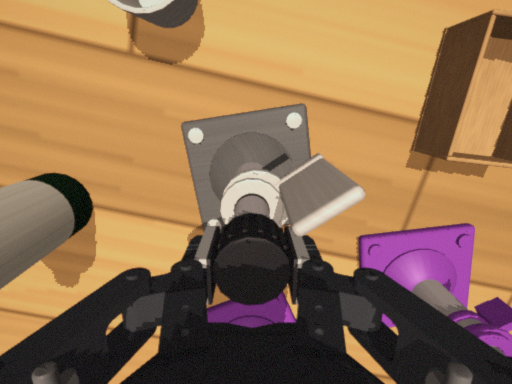

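The paddle's top edge runs from about (298,228) to (358,188), which matches a heading of about -43°, i.e. closed. Moment about z has risen to -0.44 N·m. A small extra turn will confirm the stop.

Request:
jog_arm --series '[[[0, 0, 0], [0, 0, 0.2], 255], [[0, 0, 0], [0, 0, 0], 255], [[0, 0, 0], [0, 0, 0], 255]]'

```text
clock: 8.93
tcp_pos: [0.5032, -0.1424, 0.1686]
tool_rot: [-0.0, 0.791, -0.612, -0.0]
ft_force: [2.0, 5.1, -1.2]
finger_gap: 0.405
```

```bash
python3 - <<'E'
from h import *
s=bot.observe(); print(s["tcp_pos"],s["ft_force"],s["wrist_torque"],s["finger_gap"])
q=s["tool_rot"];print(np.degrees(np.arctan2(2*q[1]*q[2],2*q[1]**2-1)))
b=eyes.snapshot("wrist"); t=eyes.snapshot("top"); c=eyes.snapshot("scene")
x=lambda i,y0,y1,x0,x1:cv2.resize(i[y0:y1,x0:x1],(400,400),interpolation=cv2.INTER_CUBIC)
cv2.imwrite("pics/m7.png",np.hstack([x(b,130,310,170,390)[:,:,::-1],x(c,170,280,150,260)[:,:,::-1]]))
E
```

```text
[ 0.50317405 -0.14238855  0.16857765] [ 1.95510855  5.14935236 -1.16009588] [ 1.17472977 -0.19030497 -0.87416978] 0.40521241254677126
-75.49480410098458
```

View pics/m7.png

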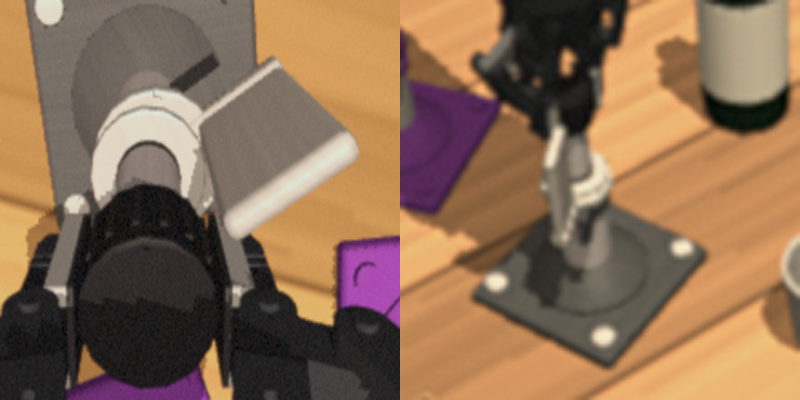

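A 2° turn doubled the moment, so the lever is hard against its stop. I'll ease back 1° to relax it, check once more and hand in.

Request:
jog_arm --series '[[[0, 0, 0], [0, 0, -0.1], 255], [[0, 0, 0], [0, 0, 0], 255], [[0, 0, 0], [0, 0, 0], 255], [[0, 0, 0], [0, 0, 0], 255]]'

```text
clock: 9.57
tcp_pos: [0.5032, -0.1423, 0.1685]
tool_rot: [-0.0, 0.785, -0.619, -0.0]
ft_force: [2.3, 5.3, -2.2]
finger_gap: 0.405
```

```bash
python3 - <<'E'
from h import *
s=bot.observe(); print(s["tcp_pos"],s["ft_force"],s["wrist_torque"],s["finger_gap"])
b=eyes.snapshot("wrist")[:,:,::-1].copy(); a=cv2.imread("pics/wrist4.png")
r=cv2.matchTemplate(cv2.cvtColor(b,cv2.COLOR_BGR2GRAY)[225:320,200:305],cv2.cvtColor(a,cv2.COLOR_BGR2GRAY)[238:310,212:294],cv2.TM_CCOEFF_NORMED);print(cv2.minMaxLoc(r), "expect (12,13)")
cv2.imwrite("pics/w8.png",cv2.convertScaleAbs(cv2.resize(b[180:225,220:280],(800,600),interpolation=cv2.INTER_NEAREST),alpha=1.3))
eyes.snapshot("top")
K,T=cam("top")
for l in ["wine_bottle","tin_cup","carton"]: print(l,[((T@np.r_[d["point"],1])[:3].round(3),round(d["confidence"],2)) for d in nets.find_in("top",l)[:1]])
E
```

```text
[ 0.50321065 -0.14230833  0.16854164] [ 2.25356021  5.2712658  -2.24020651] [ 1.13196858 -0.30978327 -0.69458717] 0.4048782487681945
(-0.11554861068725586, 0.7889476418495178, (0, 0), (12, 13)) expect (12,13)
wine_bottle [(array([0.416, 0.061, 0.198]), 0.85)]
tin_cup [(array([ 0.663, -0.027,  0.034]), 0.58)]
carton []
```

View pics/w8.png

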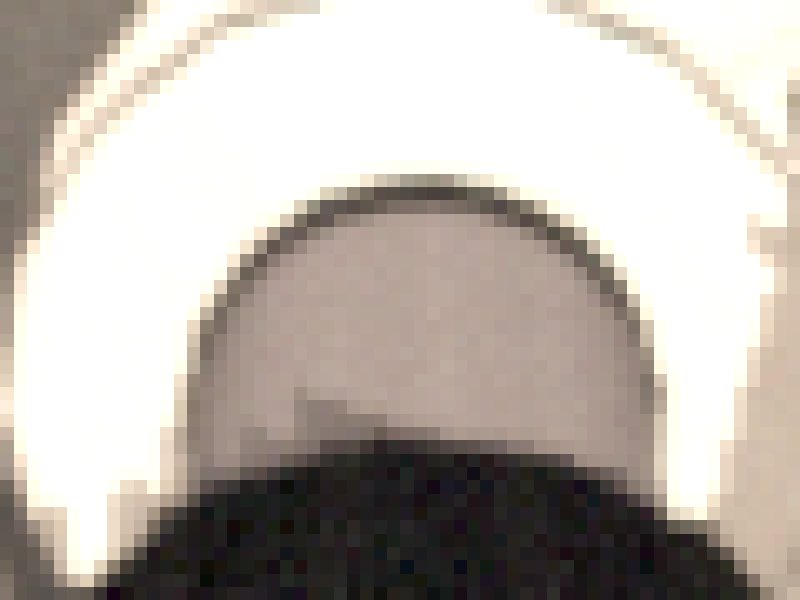

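The ring still sits at the collar edge, the head is steady in the grip, and the bottle and cup are in place. The network missed the carton in this picture, but the arm never came near it. Handing in.

```bash
python3 -c "
from cell import bot
print(bot.sign_off(), bot.observe()['clock'])"
```

```text
the job is handed in; nothing more can be done
the job is handed in; nothing more can be done
```

The prop is set: the leg is drawn up to its mark, the cam lever is closed against its stop, and the gripper still holds the head. I handed it in at about 10 s of the 45 s; the sign-off gives no verdict.

I used the grey prop at about (0.503, -0.143), not the green or purple ones. I gripped its head, raised it 34.7 mm, then turned the gripper about 70° counter-clockwise so its finger swept the lever round.

Last checks:
- **Leg:** the dark ring is right at the collar's top edge, and the head has not slipped visibly in the grip. Gripper height is steady at 0.1685 m and the opening reads 0.405.
- **Lever:** it points to about -43°, where I worked out the closed position to be. An extra 2° of turn doubled the moment about the axis (0.44 to 0.87 N·m), so it is on the stop. I then eased back 1°, which left about 0.7 N·m.
- **Bottle and cup:** both were found within about 5 mm of where they started.
- **Carton:** the network missed it in the last top picture, so its final position was not measured. The arm did not work near it.
- **Vertical force:** this reading wandered between about -1 and -4 N once the finger pressed on the paddle, so I could not confirm the leg's weight from it.

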